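# Thread a sensor pen through both guide rings and hold it over a culture dish

## Robot

A 7-joint arm with a two-finger parallel gripper is mounted at the origin on a cart in front of the work surface, level with it; the furniture and walls round the work are solid. World frame = base frame: x ahead of the robot, y to its left, z up, the work surface at z = 0. Lengths are in m, angles in rad, forces in N, time in s.
With the tool pointing down it reaches from about 0.35 to 0.9 m from the base axis. Payload 7.2 kg.
Tool frame: the origin (TCP) lies midway between the tips of the shut fingers; the grasp point (between the pads) lies 19 mm behind it; z points along the fingers, y is the direction in which the jaws open and shut (so a half turn about z gives the same grasp; the last joint's range is limited). The gripper opens to 88 mm and grips with 3 to 60 N. Pads are 20 mm wide; open, the fingers measure 115 mm over their backs; the gripper's body (75 mm by 178 mm) begins 61 mm behind the grasp point.
Start: joints at [-1.23, 0.411, -0.013, 1.596, 0.006, 1.134, -0.082], TCP at [0.248, 0.573, 0.223] pointing down, gripper open.
Joint ranges: [-2.95, 2.95], [-0.29, 1.99], [-1.47, 1.44], [0.14, 2.54], [-1.03, 4.17], [0.13, 1.85], [-2.86, 2.86]. Speed limits (rad/s): [2.39, 2.39, 3.01, 3.01, 3.14, 3.14, 3.14].

## Interface

Orientations are given as a unit quaternion [x, y, z, w].
In Python, from station import env gives the robot as it stands. Calls block until the motion is done:
- env.move_ptp(position, orientation): joint-space move of the TCP to a pose.
- env.move_l(position, ori=None, rate=0.15): straight line of the TCP; ori=None keeps the orientation; rate is the mean speed in m/s.
- env.move_joints(angles): joint-space move.
- env.set_gripper(opening, force=None): finger opening in m; force is the grip in N (None keeps the last); returns when the fingers have stopped.
- env.pause(seconds).
- env.ik(position, orientation): joint angles nearest the present ones, or None.
- env.observe(): the state.
- env.get_image(name): name is "side" or "top" or "wrist"; returns a dict with "frame" (480x640x3 uint8, red, green, blue), "depth" (480x640 float32, m along the optical axis (not along the pixel's ray), 0 where there is no reading), "fx", "fy", "cx", "cy" (pixels), "D" ([k1, k2, p1, p2, k3] as OpenCV has them; the pictures are not rectified), "rvec" (rotation vector, rad) and "tvec" (3), from world to camera coordinates, as OpenCV has them. Camera axes: x right, y down, z forward; pixel columns grow to the right and rows downward; lengths in m; the calibration is good to about 2 mm. A picture is of the moment at which its call begins.
A pose or a line that the arm cannot do raises env.PlanningError and nothing moves.
- env.job_done(): hands the job in, once; it reports no verdict.
The state is a dict: "t": time; "joint_pos": joint angles; "joint_vel": joint speeds; "joint_torque": joint torques, N m; "tcp_pos": TCP position; "eef_rot": TCP orientation; "contact_force": force on the tool from outside, world axes, zero at the start; "ft_torque": the same for the moment, N m; "opening": finger opening in m.
Only numpy, scipy, OpenCV 4.12 (cv2) and the standard library are available. Lean on these libraries where they do the work, as an engineer would, in place of code of your own. Each camera call takes 0.05 s, during which the arm holds its last target.

## Task

Draw the orange-handled sensor pen straight up out of its parking holder and thread it, tip down, through the upper and then the lower guide ring of the stand, so that its tip hangs in the gap between the lower ring and the lid of the culture dish, clear of the dish. Finish while still holding the pen there by its handle, upright and still and not jammed in the rings, so that a reading can be taken; do not let it rest on anything, do not touch the dish, and leave the other things on the bench where they are.

Things in the scene. Friction and masses are not known exactly. Their poses are not given: they have to be found in the camera images.
- probe_grip (a point): centre of the sensor pen's orange round handle, 22 mm diameter, 54 mm long (27 mm above and below this point; a black cap adds 4 mm on top). Own z axis points from tip to handle. Below the handle a straight steel shaft, 10 mm diameter, 120 mm long, ends in the tip, 147 mm below this point. About 70 g. At the start it stands loose in the holder, the handle's underside on the holder's top
- probe_tip (a point): end of the sensor pen's shaft: a clear nose that tapers over its last 6 mm from 10 to 6 mm diameter; axes as for probe_grip
- probe: the same sensor pen as a whole; its origin is the end of the tip and its z axis runs from the tip to the handle
- holder_mouth (a point): centre of the open top of the parking holder, a white square sleeve 28 mm wide and 130 mm high on a round dark foot of 76 mm diameter, fixed to the bench; its vertical bore of 13 mm is open at the top, and the pen's shaft stands about 120 mm deep in it
- stand: sensor stand, fixed: grey base plate 136 x 104 x 12 mm, 18 mm steel column, and two arms one above the other, each 15 mm thick and ending in a yellow 36 mm square block with a vertical bore (a guide ring). Origin on the bench under the common vertical axis of both rings; the column is 72 mm from that axis along the stand's +x, away from the robot. Nothing of the stand is higher than 135 mm
- ring_upper (a point): centre of the mouth (top face) of the upper guide ring, 135 mm above the bench; bore 13 mm, with a flare of 3 mm all round at the mouth; the ring is 15 mm thick, its underside at 120 mm
- ring_lower (a point): centre of the mouth (top face) of the lower guide ring, 80 mm above the bench, straight below the upper one; same bore, flare and thickness, its underside at 65 mm
- dish: closed culture dish, 92 mm diameter, 16 mm high, standing loose on the stand's base plate under the rings; origin at the centre of its underside, 12 mm above the bench
- dish_top (a point): centre of the lid of the culture dish, 28 mm above the bench and so 37 mm below the underside of the lower ring
- oil: small brown dropper bottle with a black dropper, 25 mm diameter, 78 mm high, bystander; origin at the centre of its underside
- counter_hand: grey hand tally counter, 45 x 60 x 25 mm, bystander; origin at the centre of its underside
- clock: white countdown timer, 62 x 66 x 18 mm, bystander; origin at the centre of its underside
Mind the look-alikes: they are no part of the job. Leave any pink or purple look-alike of the part that bears holder_mouth alone.

How it is judged:
On the way, in this order (a step that is already met when the one before it is completed fails the run):
1. the pen is drawn upwards out of the holder: its tip is above the holder's mouth (z of probe_tip in the frame of holder_mouth above 0.003 m), for 0.1 s.
2. the tip has come down through the upper ring (z of probe_tip in the frame of ring_upper below -0.015 m and horizontal distance between probe_tip and ring_upper below 0.008 m and angle between probe_tip's own z axis and vertical below 0.15 rad), for 0.05 s.
At the end, for the whole second after the job is handed in: Tip 3 mm or more below the lower ring and above the dish lid, within 5 mm of the ring axis; handle within 10 mm of it; pen upright to 0.1 rad, under 0.02 m/s, gripped with over 1 N, under 10 N on the stand, not touching the dish; dish within 15 mm of the axis (z of probe_tip in the frame of ring_lower below -0.018 m and z of probe_tip in the frame of dish_top above 0.003 m and horizontal distance between probe_tip and ring_lower below 0.005 m and horizontal distance between probe_grip and ring_upper below 0.01 m and angle between probe_grip's own z axis and vertical below 0.1 rad and linear speed of probe below 0.02 m/s and contact force between probe and the fingers above 1 N and contact force between probe and stand below 10 N and contact force between probe and dish below 0.1 N and horizontal distance between dish_top and ring_lower below 0.015 m); the arm keeps its last pose, push and grip.
It fails at once if the dish is touched by the pen or the robot (contact force between any of probe, the arm, the fingers and dish above 1 N).
It fails at once if a bystander is moved by more than 20 mm (distance of any of oil, counter_hand, clock from where it was at the start of the episode above 0.02 m).
It also fails if it takes over 51 s, if anything falls off the work surface, if the arm or the gripper's body presses on something with over 40 N, if the wrist force passes 120 N, or if a joint passes its speed limit or range.

## Working session

There is one attempt and no reset: what is moved stays moved. The work goes in short steps, each a Python script; the robot and the scene stay as the last script left them, time stands still between calls to the robot, and variables do not carry over. Pictures are saved under pics/ and viewed, and the job is handed in when it is done.

```bash
ls; mkdir -p pics; python3 - <<'E'
from station import env
import cv2,pickle
d={}
for n in("side","top","wrist"):
    d[n]=env.get_image(n); cv2.imwrite(f"pics/a_{n}.png",d[n]["frame"][:,:,::-1])
    print(n,d[n]["fx"],d[n]["D"],d[n]["rvec"],d[n]["tvec"])
pickle.dump(d,open("a.pkl","wb"))
print(env.observe())
E
```

```text
pics
side 548.6615743337281 [-0.08344415  0.          0.          0.          0.        ] [ 2.10081742 -0.40185894  0.25102127] [-0.46712648  0.1616772   1.29636601]
top 498.38500719048193 [0.03224503 0.         0.         0.         0.        ] [ 2.15757979 -2.21154973  0.10673072] [-0.02369314  0.49310598  1.08453174]
wrist 332.38873373276914 [-0.01905679  0.          0.          0.          0.        ] [-2.43127589 -1.59347901 -0.21534227] [-0.62457225 -0.03047788  0.39195812]
{'t': 0.15, 'joint_pos': array([-1.23019028,  0.41170565, -0.01269608,  1.59682535,  0.00561732,
        1.13432354, -0.08221309]), 'joint_vel': array([ 1.38653405e-03, -3.13226534e-05,  9.31663565e-04, -3.35526507e-03,
       -2.63897340e-04, -1.16541105e-03, -1.90557831e-04]), 'joint_torque': array([ 1.51893892e-03, -5.88335681e+01,  6.42317031e-01, -2.91293585e+01,
       -5.38006809e-02,  1.56980875e-02,  1.35027440e-04]), 'tcp_pos': array([0.24833766, 0.57312474, 0.22201974]), 'eef_rot': array([ 2.02981062e-01,  9.79182471e-01, -6.09011125e-04, -7.11339247e-05]), 'contact_force': array([0.3721186 , 0.44464618, 0.48911554]), 'ft_torque': array([0.02645127, 0.05018791, 0.04554284]), 'opening': 0.08775526800191966}
```

View pics/a_side.png

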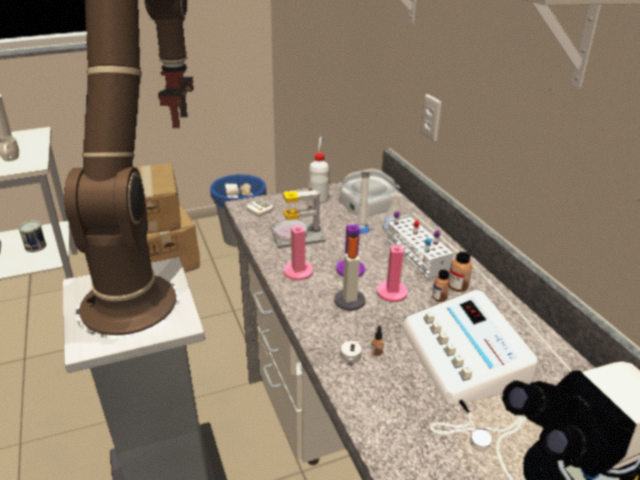

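View pics/a_top.png

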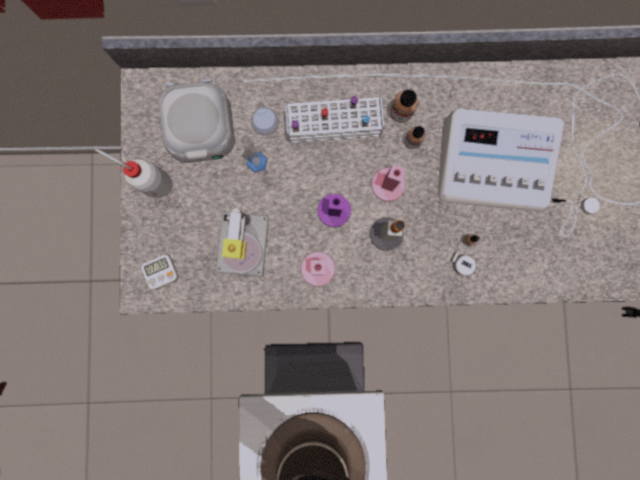

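View pics/a_wrist.png

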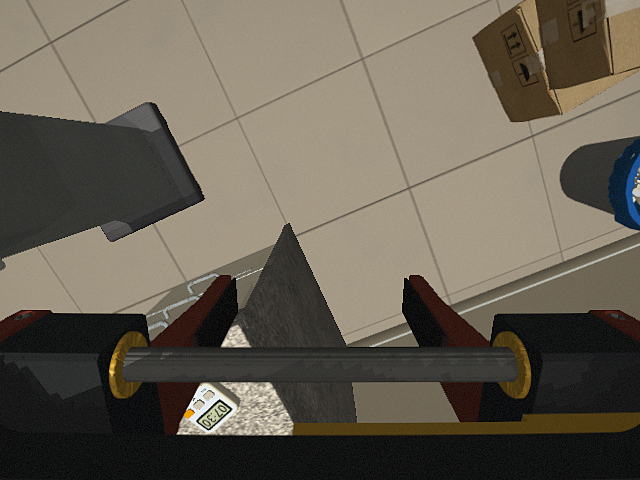

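The top view shows the orange pen in its white holder near (395,228) and the stand's yellow ring near (233,247). The pink and purple holders stand nearby. I'll enlarge both areas and compute positions.

```bash
cat > h.py <<'E'
import cv2,numpy as np
def _c(c):
    K=np.array([[c["fx"],0,c["cx"]],[0,c["fy"],c["cy"]],[0,0,1]]);R=cv2.Rodrigues(np.array(c["rvec"],float))[0]
    return K,np.array(c["D"],float),R,np.array(c["tvec"],float)
def ray(c,uv):
    K,D,R,t=_c(c); n=cv2.undistortPoints(np.array([[uv]],float),K,D)[0,0]
    return -R.T@t,R.T@np.array([n[0],n[1],1.])
def plane(c,uv,z):
    o,d=ray(c,uv); return o+d*(z-o[2])/d[2]
def dep(c,uv):
    o,d=ray(c,uv); return o+d*c["depth"][int(round(uv[1])),int(round(uv[0]))]
def proj(c,p):
    K,D,R,t=_c(c); return cv2.projectPoints(np.array([p],float),np.array(c["rvec"],float),t,K,D)[0].reshape(-1,2)[0]
def crop(c,x,y,w,h,s,f):
    cv2.imwrite(f,cv2.resize(c["frame"][y:y+h,x:x+w,::-1],None,fx=s,fy=s,interpolation=cv2.INTER_CUBIC))
E
python3 - <<'E'
import pickle;from h import *
d=pickle.load(open("a.pkl","rb"));t=d["top"];s=d["side"]
crop(t,200,190,80,60*1+30,8//1,"pics/b1.png");crop(t,360,200,80,60,10,"pics/b2.png")
crop(s,320,215,80,100,6,"pics/b3.png");crop(s,260,180,80,75,8,"pics/b4.png")
for uv,z in(((398,227),.188),((395,229),.13),((386,234),0.01),((233,247),.135)):print(uv,plane(t,uv,z),dep(t,uv))
E
```

```text
(398, 227) [ 0.49543244 -0.1752753   0.188     ] [ 0.49568857 -0.17569032  0.18550382]
(395, 229) [ 0.49750206 -0.17875369  0.13      ] [ 0.49312792 -0.17166057  0.17431811]
(386, 234) [ 0.4985628  -0.17733619  0.01      ] [ 0.49057884 -0.16464238  0.09970177]
(233, 247) [0.46891806 0.14453131 0.135     ] [0.4729701  0.15413691 0.07732056]
```

View pics/b1.png

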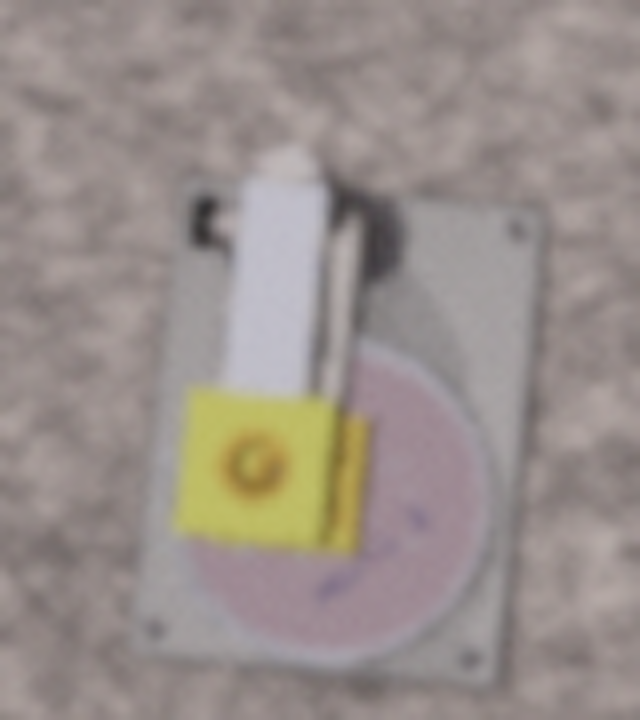

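View pics/b2.png

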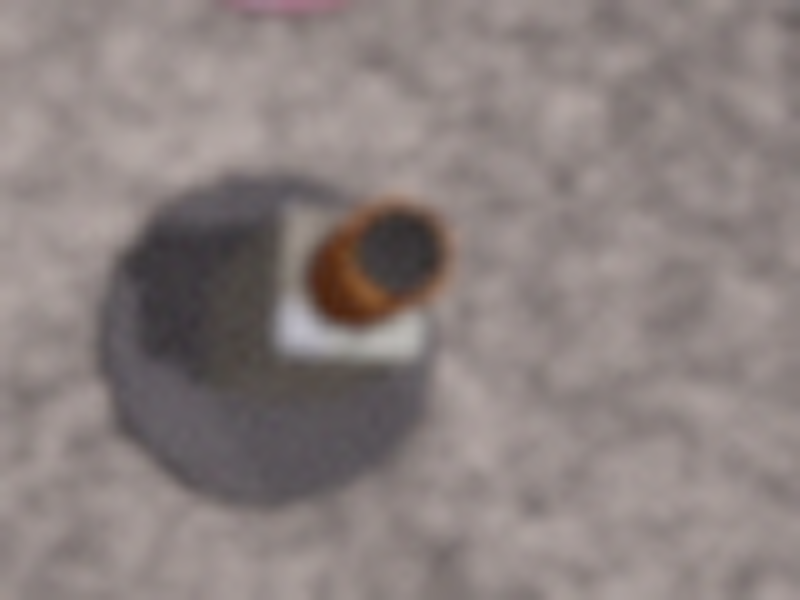

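View pics/b3.png

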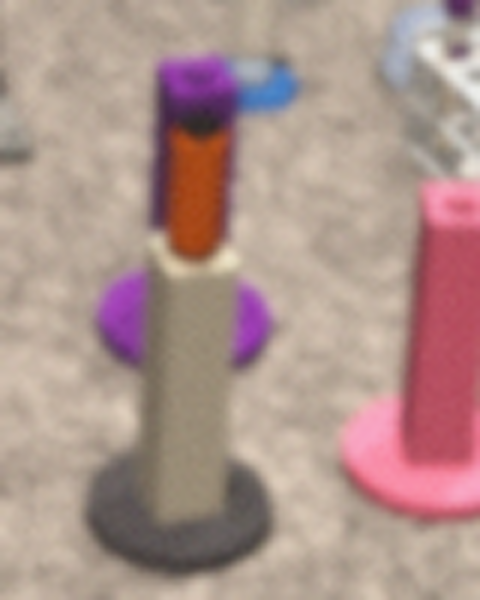

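View pics/b4.png

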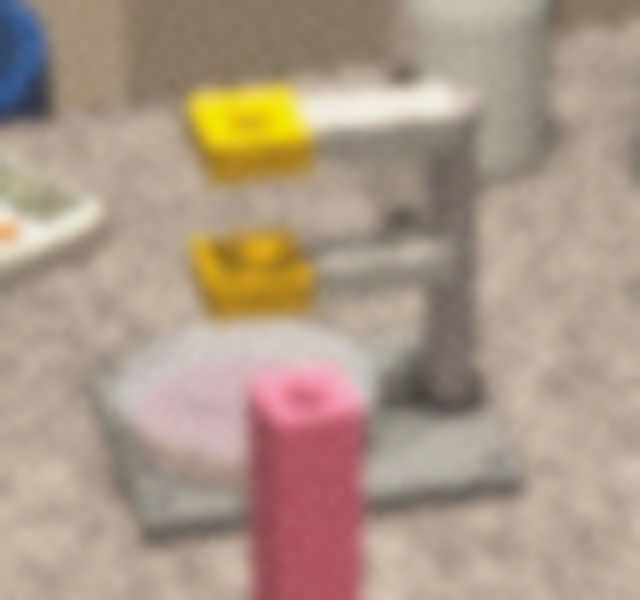

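The crops give these full-image positions:
- **Pen cap (top view):** about (399.8,224.2).
- **Upper ring bore:** top view about (231.3,247.8), side view about (290.9,195.0).
- **Lower ring bore:** side view about (291.5,211.4).

I'll triangulate these and work out the wrist camera offset.

```bash
python3 - <<'E'
import pickle;from h import *
from scipy.spatial.transform import Rotation as Ro
d=pickle.load(open("a.pkl","rb"));t=d["top"];s=d["side"];w=d["wrist"]
def px(x,y,sc,X,Y): return (x+(X+.5)/sc-.5,y+(Y+.5)/sc-.5)
def tri(a,b):
    o1,d1=ray(t,a);o2,d2=ray(s,b); k=np.linalg.lstsq(np.c_[d1,-d2],o2-o1,rcond=None)[0]
    p,q=o1+k[0]*d1,o2+k[1]*d2; return (p+q)/2,np.linalg.norm(p-q)
cap=px(360,200,10,403,247); capS=px(320,215,6,202,118)
print("cap",cap,plane(t,cap,.188),plane(s,capS,.188),tri(cap,capS))
foot=px(360,200,10,267,341);print("foot",plane(t,foot,.008))
for X,Y in((283,205),(275,355),(425,357)):print("holder corner",plane(t,px(360,200,10,X,Y),.13))
r=px(200,190,8,254,466);rS=px(260,180,8,251,124)
print("ringU",plane(t,r,.135),plane(s,rS,.135),tri(r,rS))
C=[plane(t,px(200,190,8,*q),.135) for q in((190,390),(338,400),(325,548),(178,532))]
print(np.array(C),np.mean(C,0))
print("ringL side",plane(s,px(260,180,8,256,252),.08))
for q in((185,183),(545,205),(497,685),(138,655)):print("plate",plane(t,px(200,190,8,*q),.012))
print("wristcam pos",-_c(w)[2].T@_c(w)[3]) if 0 else None
K,D,R,tt=__import__("h")._c(w); o=env=None
p=-R.T@tt; T=Ro.from_quat([0.202981,0.979182,-6e-4,-7e-5]).as_matrix()
print("cam in tool",T.T@(p-np.array([.24834,.57312,.22202])),"cam axes in tool\n",T.T@R.T, "jaw y world",T[:,1])
E
```

```text
cap (399.85, 224.25) [ 0.50056566 -0.17896587  0.188     ] [ 0.50015325 -0.17870262  0.188     ] (array([ 0.50033386, -0.1788606 ,  0.18808933]), np.float64(0.0004731660158666101))
foot [ 0.49951699 -0.17820974  0.008     ]
holder corner [ 0.5158882  -0.16507182  0.13      ]
holder corner [ 0.48572193 -0.16238167  0.13      ]
holder corner [ 0.48459438 -0.19239986  0.13      ]
ringU [0.4673891  0.14787056 0.135     ] [0.46496546 0.14000579 0.135     ] (array([0.46783517, 0.14864814, 0.13019272]), np.float64(0.00024452495240046793))
[[0.48663322 0.16346078 0.135     ]
 [0.48326327 0.12699407 0.135     ]
 [0.44666796 0.13060588 0.135     ]
 [0.45152721 0.16669465 0.135     ]] [0.46702291 0.14693885 0.135     ]
ringL side [0.46908533 0.14812536 0.08      ]
plate [0.55560849 0.18718628 0.012     ]
plate [0.5470871  0.08688456 0.012     ]
plate [0.41337429 0.10226895 0.012     ]
plate [0.42421902 0.20120472 0.012     ]
cam in tool [ 0.07426129  0.00036502 -0.16308659] cam axes in tool
 [[-1.82119263e-03 -9.63667720e-01 -2.67097750e-01]
 [ 9.99998342e-01 -1.75481565e-03 -4.87201454e-04]
 [ 7.93003075e-07 -2.67098194e-01  9.63669318e-01]] jaw y world [ 0.39751098  0.91759663 -0.00120344]
```

The pen axis agrees between the two cameras at (0.5003,-0.1789). The ring from the top view is about (0.467,0.1475), while the side view reading is poorer. Next I'll move above the pen, calling at the ring first for a close wrist-camera look, since it's on the way.

```bash
python3 - <<'E'
from station import env
from h import *
import pickle
q=[0,1,0,0]
for p in([.467,.1475,.32],[.5003,-.1789,.30],[.5003,-.1789,.138],[.467,.1475,.175]):print(env.ik(p,q))
env.move_ptp([.50,.1475,.30],q)
d={n:env.get_image(n) for n in("wrist","top")};pickle.dump(d,open("c.pkl","wb"))
c=d["wrist"]; cv2.imwrite("pics/c.png",c["frame"][:,:,::-1]);print(env.observe()["t"],env.observe()["tcp_pos"],proj(c,[.467,.1475,.135]),proj(c,[.467,.1475,.08]))
E
```

```text
[-0.61451013  0.09656732  0.23009983  1.78310858 -0.02306569  1.26452322
  1.19230678]
[-0.50204833  0.24735364  0.93172057  1.75651456 -0.20913766  1.24236746
  2.05396015]
[-0.27753492  0.40309119  0.68274989  1.95110147 -0.32228101  0.89689046
  2.14095062]
[-0.56712649  0.2310561   0.19049951  1.98420232 -0.05407627  0.93107145
  1.22152619]
2.0667 [0.49975363 0.14858764 0.29974416] [317.65988981 194.85024469] [317.90988841 188.80359809]
```

View pics/c.png

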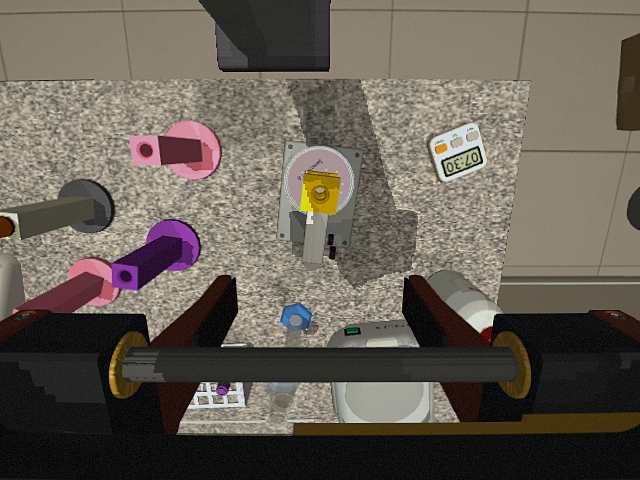

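The wrist view shows the upper ring bore near (320,193), with the dish and lower ring visible under it. I'll enlarge that area.

```bash
python3 - <<'E'
from h import *
import pickle
d=pickle.load(open("c.pkl","rb"));crop(d["wrist"],280,160,80,60,10,"pics/c2.png")
E
```

```text
(no output)
```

View pics/c2.png

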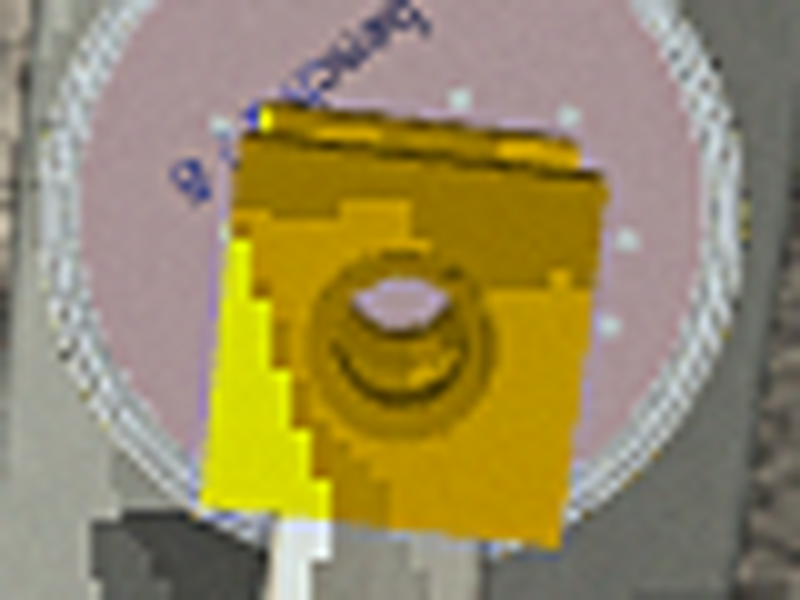

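The flare circle spans X 305–495 and Y 250–438 in the crop, so its centre is at pixel (319.6,194.1).

```bash
python3 - <<'E'
from h import *
import pickle
from station import env
d=pickle.load(open("c.pkl","rb"));w=d["wrist"]
P=lambda X,Y:(280+(X+.5)/10-.5,160+(Y+.5)/10-.5)
print(plane(w,P(400,345),.135))
C=[plane(w,P(*q),.135) for q in((238,135),(605,178),(558,548),(200,505))];print(np.array(C),np.mean(C,0))
for q in ((305,345),(495,345),(400,250),(400,438)):print(plane(w,P(*q),.135))
o=env.observe();print(o["t"],o["tcp_pos"],o["eef_rot"],o["joint_vel"])
# over pen
q=[0,1,0,0]
env.move_ptp([.5003,-.1789,.26],q); env.pause(.3)
o=env.observe();print(o["t"],o["tcp_pos"],o["eef_rot"],np.abs(o["joint_vel"]).max())
w=env.get_image("wrist");cv2.imwrite("pics/d.png",w["frame"][:,:,::-1]);pickle.dump(w,open("d.pkl","wb"))
print(proj(w,[.5003,-.1789,.188]))
E
```

```text
[0.46621518 0.14936132 0.135     ]
[[0.44592317 0.13368911 0.135     ]
 [0.45004008 0.16928263 0.135     ]
 [0.48646572 0.16515027 0.135     ]
 [0.48210227 0.12942258 0.135     ]] [0.46613281 0.14938615 0.135     ]
[0.46620937 0.14001395 0.135     ]
[0.46621948 0.15870893 0.135     ]
[0.4569598  0.14936623 0.135     ]
[0.47540877 0.14935645 0.135     ]
2.0667 [0.49975363 0.14858764 0.29974416] [-8.36622338e-04  9.99999628e-01 -1.13606682e-05 -2.10146501e-04] [ 0.00073963 -0.00235611  0.00369018  0.00010072  0.00045951  0.00016037
  0.00238511]
3.6167 [ 0.50059963 -0.1781258   0.26002481] [-6.47099973e-04  9.99999788e-01  6.91550989e-05  3.81192120e-05] 0.007150292571202321
[317.53342627 254.43397587]
```

View pics/d.png

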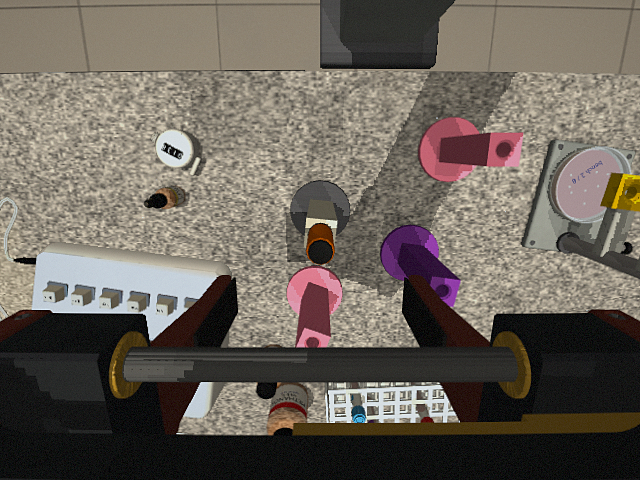

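```bash
python3 - <<'E'
from h import *
import pickle
crop(pickle.load(open("d.pkl","rb")),280,210,80,60,10,"pics/d2.png")
E
```

```text
(no output)
```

View pics/d2.png

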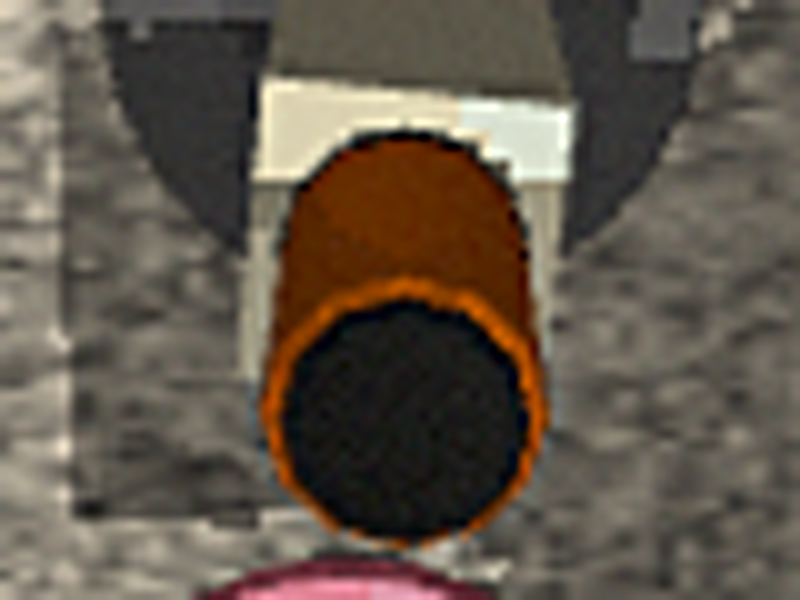

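```bash
python3 - <<'E'
from h import *
import pickle
from station import env
w=pickle.load(open("d.pkl","rb"));c=plane(w,(320.05,251.55),.188);print("cap wrist",c)
q=[0,1,0,0]
x,y=(c[0]+.5003)/2,(c[1]-.1789)/2
env.move_l([x,y-.0006,.140],q,rate=.1);env.pause(.2)
o=env.observe();print(o["tcp_pos"],o["contact_force"])
env.set_gripper(0.0,25);env.pause(.3)
o=env.observe();print(o["t"],o["tcp_pos"],o["opening"],o["contact_force"],o["ft_torque"])
w=env.get_image("wrist");cv2.imwrite("pics/e.png",w["frame"][:,:,::-1]);
E
```

```text
cap wrist [ 0.49806757 -0.17703437  0.188     ]
[ 0.49944596 -0.17859866  0.14042591] [ 0.07305782 -0.21748917  0.5544359 ]
6.5417 [ 0.49919553 -0.1785721   0.14000158] 0.02134723727748784 [ 0.00258478  0.17649943 -0.30630335] [0.02865643 0.00360016 0.01429945]
```

View pics/e.png

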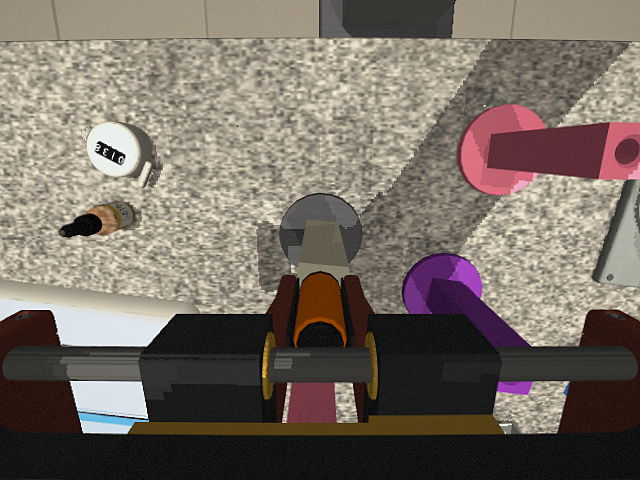

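The handle sits between the pads at about (320,315). I'll lift straight up.

```bash
python3 - <<'E'
from h import *
import pickle
from station import env
q=[0,1,0,0]
p=env.observe()["tcp_pos"]
env.move_l([p[0],p[1],.305],q,rate=.1);env.pause(.3)
o=env.observe();print(o["t"],o["tcp_pos"],o["opening"],o["contact_force"],o["ft_torque"])
d={n:env.get_image(n) for n in("wrist","top","side")};pickle.dump(d,open("f.pkl","wb"))
cv2.imwrite("pics/f.png",d["wrist"]["frame"][:,:,::-1])
for n in("side","top"):
    for z in(.322,.175): print(n,z,proj(d[n],[.4995,-.1785,z]))
crop(d["side"],310,150,90,120,5,"pics/f2.png")
E
```

```text
8.6917 [ 0.49911692 -0.17856078  0.30483789] 0.02157261216590497 [ 0.05980188  0.39144329 -0.41641648] [ 0.0248934  -0.01800175 -0.01833913]
side 0.322 [356.05793415 180.16797981]
side 0.175 [352.66074097 239.17920416]
top 0.322 [413.31608206 215.68475801]
top 0.175 [398.50111104 225.56659869]
```

View pics/f.png

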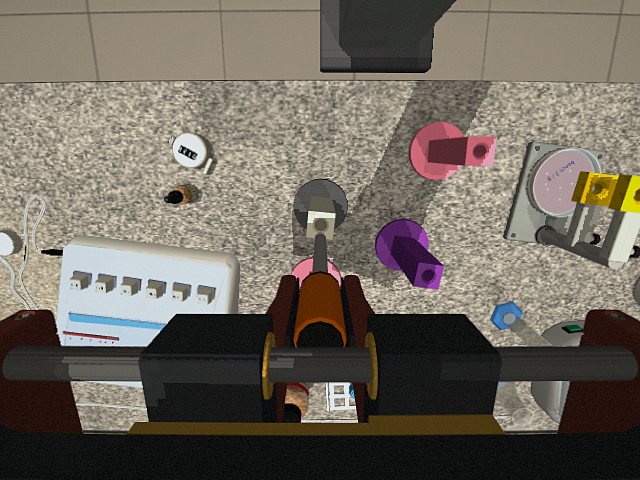

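View pics/f2.png

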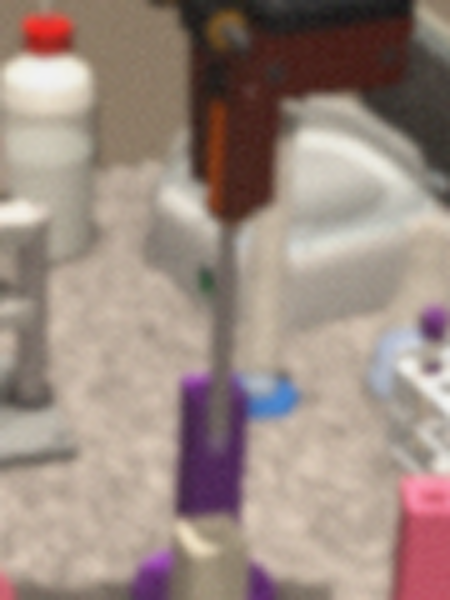

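```bash
python3 - <<'E'
from h import *
import pickle
d=pickle.load(open("f.pkl","rb"))
crop(d["wrist"],280,200,80,60+20,8,"pics/f3.png");crop(d["top"],370,190,60,60,10,"pics/f4.png")
w=d["wrist"]
for z in(.175,.181,.295):print(proj(w,[.4991,-.1786,z]))
E
```

```text
[318.71563517 235.76557742]
[318.70003942 237.41172775]
[318.22057317 288.06666626]
```

View pics/f3.png

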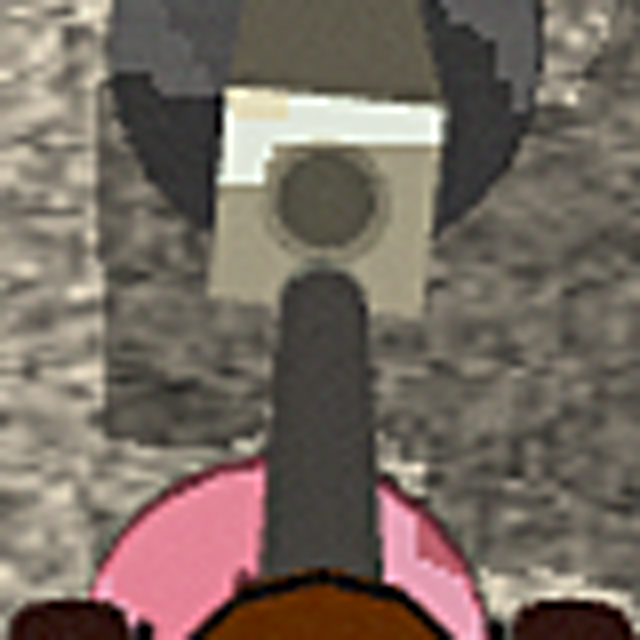

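View pics/f4.png

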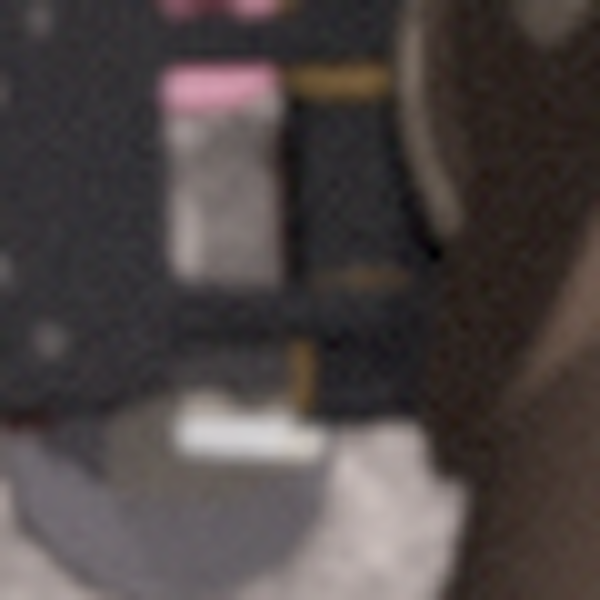

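Compared with the fingers and the top camera, the wrist view is biased by about 1.5–2 mm. I'll hold the tip just above the ring and measure tip against ring in the same pictures.

```bash
python3 - <<'E'
from h import *
import pickle
from station import env
q=[0,1,0,0]
env.move_l([.4675,.1475,.305],q,rate=.2)
env.move_l([.4675,.1475,.279],q,rate=.05);env.pause(.4)
o=env.observe();print(o["t"],o["tcp_pos"],o["eef_rot"],o["opening"],o["contact_force"],o["ft_torque"])
d={n:env.get_image(n) for n in("wrist","top","side")};pickle.dump(d,open("g.pkl","wb"))
crop(d["wrist"],280,170,80,80,9,"pics/g1.png");crop(d["side"],250,150,90,80,8,"pics/g2.png")
crop(d["top"],200,200,80,70,8,"pics/g3.png")
E
```

```text
11.7 [0.46754893 0.1475525  0.27914252] [-2.26341423e-05  9.99999991e-01  6.96335162e-05  1.16658554e-04] 0.021568700778218267 [-1.14801557  0.52582275  0.06637391] [ 0.06857738  0.01842944 -0.02177635]
```

View pics/g1.png

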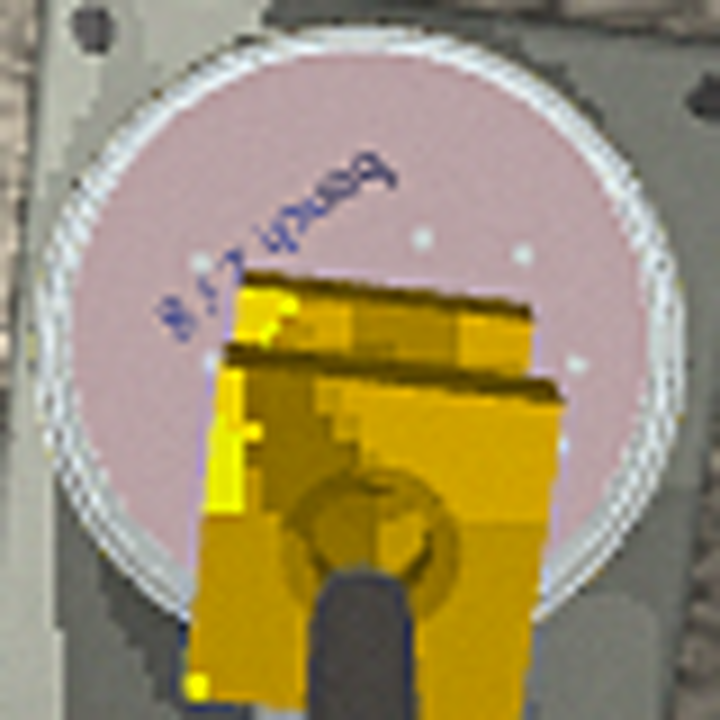

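View pics/g2.png

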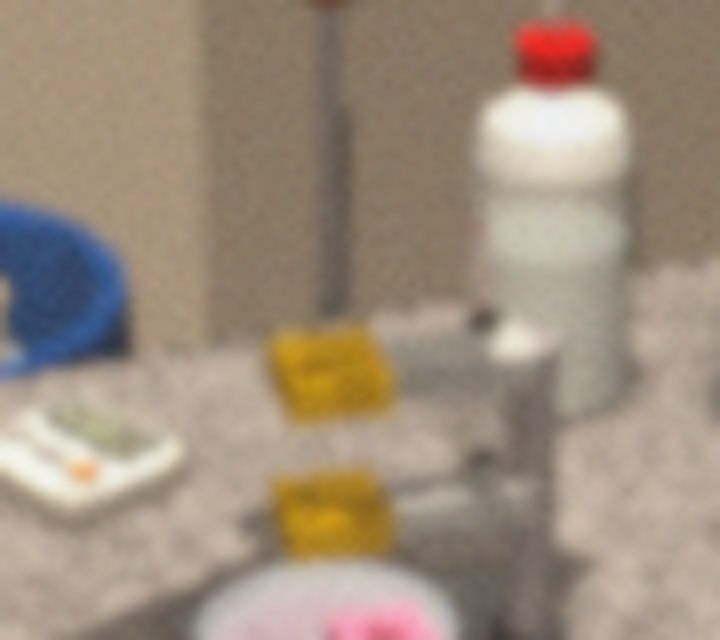

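View pics/g3.png

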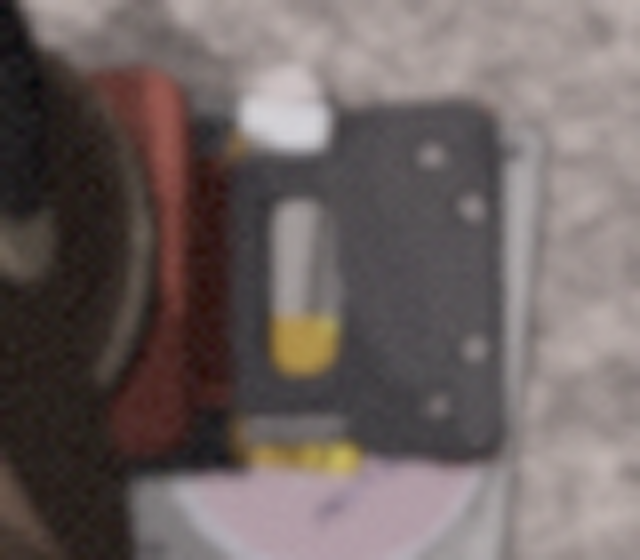

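```bash
python3 - <<'E'
from h import *
import pickle
f=pickle.load(open("f.pkl","rb"));g=pickle.load(open("g.pkl","rb"))
P=lambda x,y,s,X,Y:(x+(X+.5)/s-.5,y+(Y+.5)/s-.5)
ft=np.array([.49912,-.17856]);gt=np.array([.46755,.14755])
h=plane(f["wrist"],P(280,200,8,326,198),.13);print("holder-tcp raw",h[:2]-ft)
sq=[plane(f["wrist"],P(280,200,8,*q),.13)[:2] for q in((228,88),(445,105),(425,315),(210,295))];print("holder sq",np.array(sq)-ft,np.mean(sq,0)-ft)
r=plane(g["wrist"],P(280,170,9,371,554),.135);print("ring-tcp raw",r[:2]-gt)
sq=[plane(g["wrist"],P(280,170,9,*q),.135)[:2] for q in((225,350),(565,393),(525,732),(187,695))];print("ring sq?",np.array(sq)-gt,np.mean(sq,0)-gt)
for n,e,t,z0 in(("f",P(280,200,8,324,268),ft,.175),("g",P(280,170,9,363,568),gt,.149)):
    w=(f if n=="f" else g)["wrist"]
    for dz,rr in((0,3),(6,5)):
        p=plane(w,e,z0+dz/1000);print(n,"edge",dz,p[:2]+[rr/1000,0]-t)
s=g["side"]
for z in(.149,.22,.26):print("side",proj(s,[gt[0],gt[1],z]))
print("obs",P(250,150,8,335,315),P(250,150,8,327,15))
print("side ring",P(250,150,8,330,362),proj(s,[.4675,.1475,.135]),proj(s,[.4685,.1475,.135]),proj(s,[.4675,.1485,.135]))
for n,c in(("top sq",[(270,330),(395,395)]),):pass
E
```

```text
holder-tcp raw [-0.00093428  0.00151701]
holder sq [[-0.01539061 -0.0110497 ]
 [-0.01312751  0.01684294]
 [ 0.01479792  0.01450808]
 [ 0.01203073 -0.01371473]] [-0.00042237  0.00164665]
ring-tcp raw [-0.00089345  0.00188904]
ring sq? [[-0.02263669 -0.01321818]
 [-0.01805954  0.02208386]
 [ 0.01875513  0.01839408]
 [ 0.01455333 -0.01779706]] [-0.00184694  0.00236567]
f edge 0 [0.00045436 0.00118828]
f edge 6 [0.00099266 0.00118098]
g edge 0 [0.0002239  0.00103087]
g edge 6 [0.00076648 0.00102595]
side [290.8593125  189.12005553]
side [290.59789599 165.22556425]
side [290.44962731 151.24019912]
obs (291.4375, 188.9375) (290.4375, 151.4375)
side ring (290.8125, 194.8125) [290.89932994 193.70656856] [291.24538375 193.64775322] [290.77726608 193.54643745]
```

The wrist measurements give ring minus pen of about (-1.4, +0.9) mm. The top camera agrees on x. I'll apply (-1.4, +0.7) mm and lower in small steps while watching the force.

```bash
python3 - <<'E'
from h import *
from station import env
q=[0,1,0,0]; x,y=.4661,.1482
env.move_l([x,y,.279],q,rate=.03);env.pause(.2)
f0=env.observe()["contact_force"]
for z in(.268,.262,.257,.252,.247,.243):
    env.move_l([x,y,z],q,rate=.04);env.pause(.1)
    o=env.observe();df=o["contact_force"]-f0;print(round(o["t"],2),z,o["tcp_pos"].round(4),df.round(2),o["ft_torque"].round(3))
    if np.linalg.norm(df)>6:break
w=env.get_image("wrist");crop(w,270,180,100,75,8,"pics/i1.png")
s=env.get_image("side");crop(s,250,150,90,80,8,"pics/i2.png")
E
```

```text
12.82 0.268 [0.4662 0.1482 0.268 ] [-0.07 -0.5   0.98] [0.027 0.021 0.016]
13.22 0.262 [0.4661 0.1482 0.262 ] [ 0.42 -0.34  0.56] [0.056 0.028 0.011]
13.6 0.257 [0.4661 0.1482 0.257 ] [-0.34 -0.45  0.85] [0.027 0.027 0.006]
13.97 0.252 [0.4661 0.1482 0.2519] [-0.24  0.3   0.75] [ 0.022 -0.039 -0.01 ]
14.35 0.247 [0.4661 0.1482 0.247 ] [ 0.66 -0.78  0.29] [ 0.041 -0.003  0.014]
14.7 0.243 [0.4661 0.1482 0.243 ] [-0.49 -0.19  0.78] [-0.021 -0.015 -0.041]
```

View pics/i1.png

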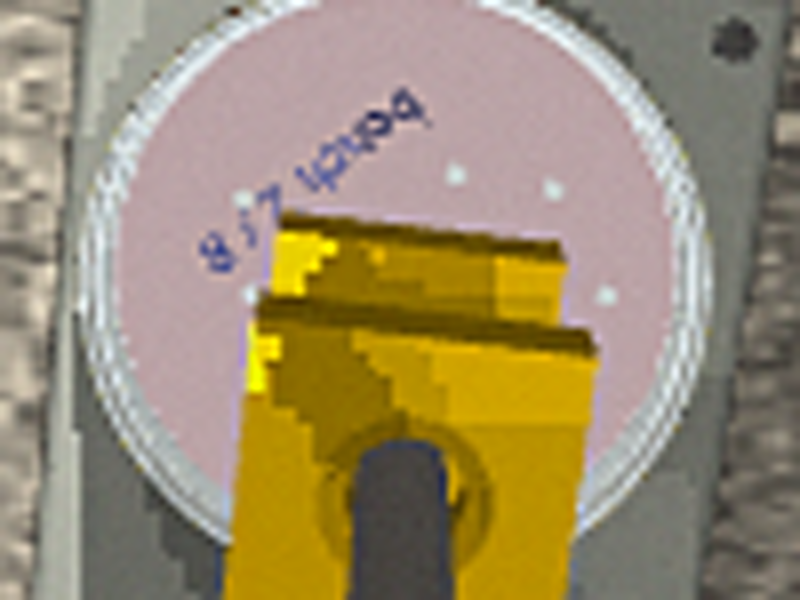

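View pics/i2.png

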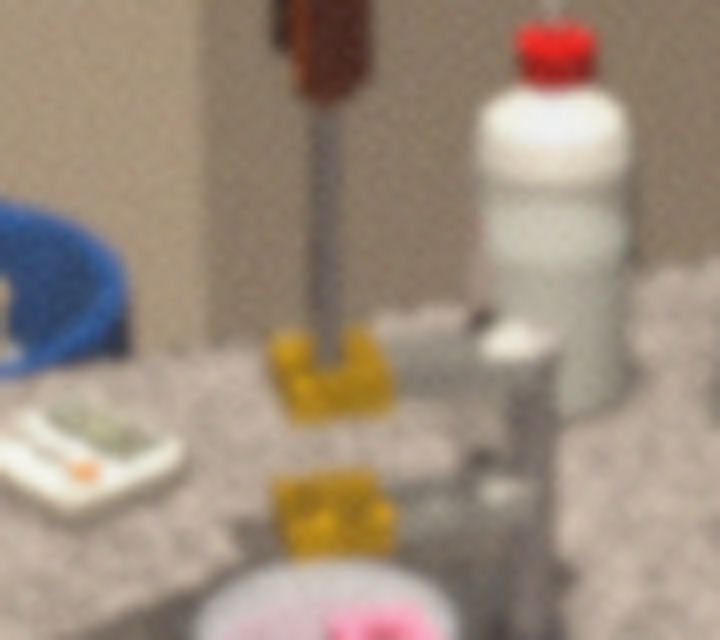

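The pen is inside the upper ring with no contact force. At the mouth the shaft is centred at X≈400 in the crop and the flare at X≈405, so I'll shift +0.4 mm in y and continue down.

```bash
python3 - <<'E'
from h import *
from station import env
q=[0,1,0,0]; x,y=.4661,.1486
f0=np.array([-1.0,.4,.3])
for z in(.240,.232,.224,.217,.211,.206,.201,.196):
    env.move_l([x,y,z],q,rate=.04)
    F=[]
    for _ in range(4): env.pause(.03);F.append(env.observe()["contact_force"])
    o=env.observe();F=np.mean(F,0);print(round(o["t"],2),z,o["tcp_pos"].round(4),F.round(2),o["ft_torque"].round(3))
    if np.linalg.norm(F-f0)>5:break
w=env.get_image("wrist");crop(w,270,180,100,75,8,"pics/j1.png")
s=env.get_image("side");crop(s,250,150,90,80,8,"pics/j2.png")
E
```

```text
15.18 0.24 [0.4661 0.1486 0.24  ] [-0.09 -0.08 -0.77] [-0.037  0.02  -0.019]
15.67 0.232 [0.4662 0.1486 0.232 ] [ 0.4   0.02 -0.55] [ 0.092 -0.017  0.037]
16.15 0.224 [0.4662 0.1486 0.224 ] [ 0.27  0.21 -0.43] [ 0.04  -0.02   0.006]
16.61 0.217 [0.4662 0.1486 0.217 ] [-0.14  0.17 -0.84] [0.061 0.055 0.023]
17.04 0.211 [0.4661 0.1486 0.211 ] [ 0.31  0.1  -0.43] [ 0.053 -0.009 -0.023]
17.45 0.206 [0.4661 0.1486 0.206 ] [ 0.22  0.14 -0.58] [-0.049  0.041  0.   ]
17.86 0.201 [0.4661 0.1486 0.201 ] [ 0.31 -0.21 -0.22] [ 0.072 -0.069  0.004]
18.27 0.196 [0.4661 0.1486 0.196 ] [ 0.39 -0.25 -0.37] [0.033 0.039 0.045]
```

View pics/j1.png

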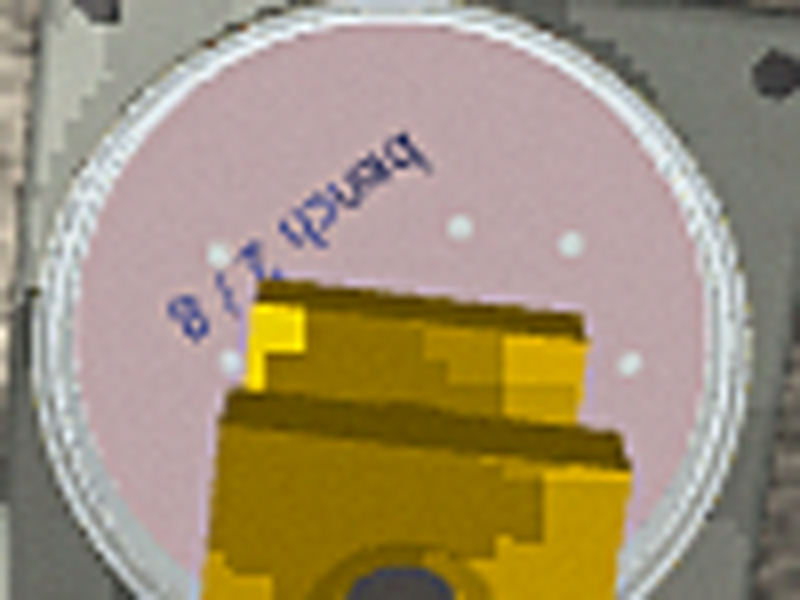

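View pics/j2.png

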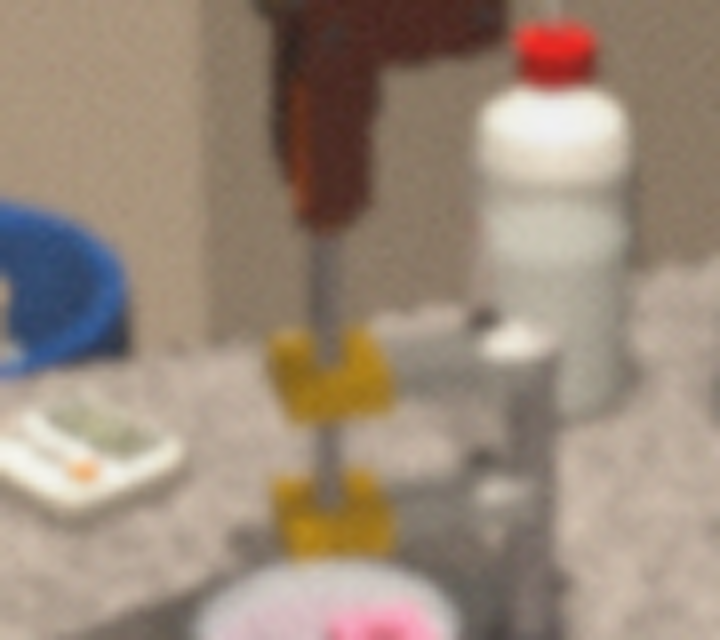

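The shaft shows between the rings at about (325,450) in the side crop and is entering the lower ring without contact force. Next is the final depth, with the tip at about 47 mm.

```bash
python3 - <<'E'
from h import *
from station import env
q=[0,1,0,0]; x,y=.4661,.1486
for z in(.191,.186,.182,.178):
    env.move_l([x,y,z],q,rate=.04)
    F=[]
    for _ in range(4): env.pause(.03);F.append(env.observe()["contact_force"])
    o=env.observe();F=np.mean(F,0);print(round(o["t"],2),z,o["tcp_pos"].round(4),F.round(2),o["ft_torque"].round(3),o["opening"])
    if np.linalg.norm(F)>5:break
env.pause(.5)
w=env.get_image("wrist");cv2.imwrite("pics/k1.png",w["frame"][:,:,::-1])
s=env.get_image("side");crop(s,250,150,90,80,8,"pics/k2.png")
o=env.observe();print(o["tcp_pos"],o["contact_force"],np.abs(o["joint_vel"]).max())
for z in(.065,.047,.028):print(proj(s,[.467,.1483,z]))
E
```

```text
18.77 0.191 [0.4661 0.1486 0.191 ] [ 0.66  0.1  -0.39] [ 0.061 -0.    -0.013] 0.02200888203340466
19.18 0.186 [0.4661 0.1486 0.186 ] [ 0.02 -0.04 -0.56] [ 0.062 -0.026 -0.031] 0.021569481070874332
19.57 0.182 [0.4661 0.1486 0.182 ] [-0.03  0.22 -0.27] [0.031 0.05  0.001] 0.02144746466279103
19.95 0.178 [0.4661 0.1486 0.178 ] [ 0.16 -0.16 -0.46] [ 0.019 -0.05   0.02 ] 0.021714412142475593
[0.46610614 0.14861098 0.17801262] [-0.46389591 -0.15081842 -0.80194657] 0.0023001755262358776
[290.88937901 215.83566594]
[290.95580825 221.38198329]
[291.02563458 227.16332468]
```

View pics/k1.png

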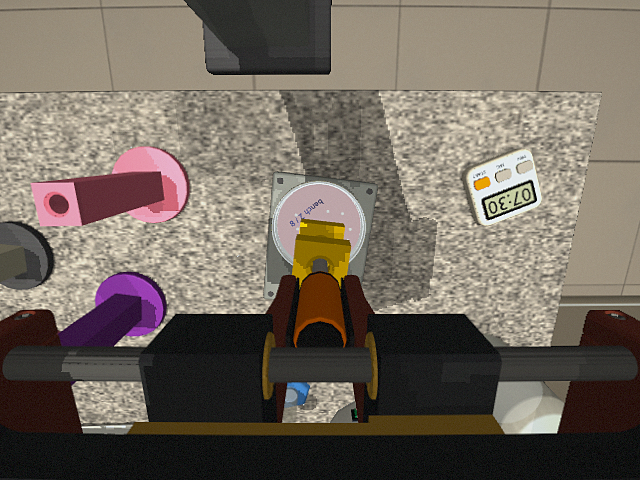

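View pics/k2.png

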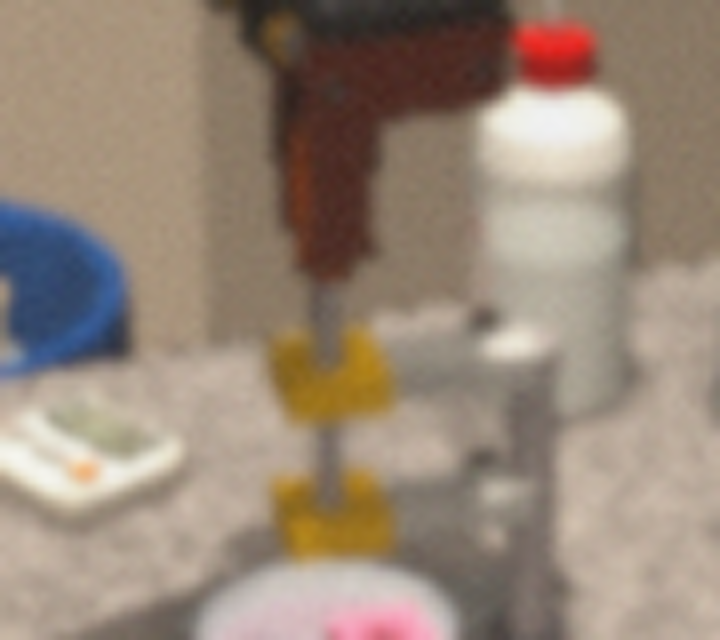

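In the wrist view the handle's lower edge is at y≈272, against 273 after the lift, so the pen hasn't slipped. The forces are at noise level. The tip works out to about 48 mm, between the lower ring's underside at 65 mm and the lid at 28 mm. I'm handing it in.

```bash
python3 - <<'E'
from station import env
env.job_done();o=env.observe();print(o["t"],o["tcp_pos"],o["contact_force"],o["opening"])
E
```

```text
the job is handed in; nothing more can be done
the job is handed in; nothing more can be done
```

I drew the pen out of its holder, threaded it through the upper and then the lower ring, and handed the job in at about 21 s of the 51 s allowed. The arm was still holding the pen by its handle.

**Last checks:**
- **Contact:** during the descent and at the final pose the force readings stayed at noise level, under about 1 N, so there was no sign of jamming.
- **Grip:** the fingers were about 21.7 mm apart on the 22 mm handle. The handle sat in the same place in the wrist view as after the lift, so it had not slipped.
- **Tip height:** it works out to about 48 mm above the bench, 17 mm below the lower ring and 20 mm above the dish lid.
- **Dish and bystanders:** I commanded no contact with either, and the wrist views showed nothing disturbed.

**What I could not confirm:**
- **Tip not seen:** in the last side view the lower ring hid it, so its height comes from the arm position and the unchanged grip.
- **Camera disagreement:** the wrist camera read about 1.5–2 mm off from the top camera and the fingers. I corrected for this by measuring the pen against the ring in the same picture.
- **Side view of the upper ring:** my first reading was several millimetres off from the other cameras, and I discarded it.

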